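# Back the ratchet jaw off a casting mould

## Robot

A 6-joint arm with a two-finger parallel gripper is mounted at the origin on a cart in front of the work surface, level with it; the furniture and walls round the work are solid. World frame = base frame: x ahead of the robot, y to its left, z up, the work surface at z = 0. Lengths are in m, angles in rad, forces in N, time in s.
With the tool pointing down it reaches from about 0.35 to 0.85 m from the base axis. Payload 8.1 kg.
Tool frame: the origin (TCP) lies between the finger pads; the fingertips stand 11 mm ahead of it and the grasp point (between the pads) lies 8 mm behind it (robot.tips_ahead is the distance from the TCP to the fingertips, in m); z points along the fingers, y is the line along which they close (so a half turn about z gives the same grasp; the last joint's range is limited). The gripper opens to 93 mm and grips with 3 to 60 N. Pads are 15 mm wide; open, the fingers measure 128 mm over their backs; the gripper's body (75 mm by 188 mm) begins 65 mm behind the grasp point.
Start: joints at [-1.365, 0.13, 1.488, -0, 1.523, -0.085], TCP at [0.172, -0.575, 0.23] pointing down, gripper open.
Joint ranges: [-2.96, 2.96], [-0.89, 2.26], [0.02, 2.5], [-1.34, 4.48], [0, 2.73], [-2.66, 2.66]. Speed limits (rad/s): [2.39, 2.39, 2.79, 3.14, 3.14, 3.14].

## Interface

Orientations are given as a rotation vector (axis times angle).
In Python, from plant import robot gives the robot as it stands. The module is installed in compiled form; this text tells all that it offers.
- The arm moves only by the tool move_arm, never from a script. Its argument "deltas" is one flat list of numbers, 7 for each row, row after row: the shift along the tool's x, y, z in m, then the turn, a rotation vector about the tool's x, y, z in rad, then the opening, from 0 (shut) to 1 (fully open). A call has 1 to 12 rows; each row is the pose to reach, as a shift and turn from the pose commanded when the call began, along the tool's axes at that moment; what a row does not reach only later rows make up. A row lasts 1/8 s, in which the tool goes at most 62.5 mm and 10.7 degrees, less where a joint would pass 70% of its speed; a pose out of reach is approached as far as the arm can. A call with a gripper value outside its range is refused whole. The fingers move at their own pace and stop on an object; "squeeze" is the grip in N (left out, the last holds). Time passes only in rows, so rows that repeat a pose let the fingers close. It gives the time, the measured TCP pose, the force, the opening and the grip force at its end, in the units of the state.
- robot.read_state(): the state, without advancing time (a new reading comes with each control period).
- robot.read_camera(name): name is "scene" or "top" or "wrist"; returns (picture, depth): 480x640x3 uint8, red, green, blue; 480x640 float32, m along the optical axis (not along the pixel's ray), 0 where there is no reading.
- robot.camera_model(name): a dict with "K" (3x3 intrinsics, pixels), "R" (3x3) and "t" (3): a world point X has camera coordinates R X + t; the wrist camera has in their place "tool_from_camera" (4x4, takes a point from camera to tool coordinates, whose origin is the TCP and whose axes are the flange's). Camera axes: x right, y down, z forward; pixel columns grow to the right and rows downward; lengths in m; the calibration is good to about 2 mm. A picture is of the moment at which its call begins: read the wrist's pose just before it. camera_model takes no time and is no camera call.
- robot.close_job(): hands the job in; it is judged then, once.
Trained networks look in the newest picture that a camera, given by its name, has taken for a name from the list of things; names that differ only in an ending like _2 or _b are one class to them, and where a whole thing is asked for, a point or a joint stands for the part that bears it (a point fixed in the world has none). Each returns a list of dicts, best first, with "confidence" (0 to 1); they miss things now and then, are a little off and sometimes report something else, mostly with a low value. They report only what shows in the picture. A call takes as long as a camera call.
- robot.recognise(camera, label): "uv" ([column, row] in pixels, amid what is visible of it).
The state is a dict: "t": time; "q": joint angles; "dq": joint speeds; "joint_torque": joint torques, N m; "tool_pos": TCP position; "orientation": TCP orientation; "force": force on the tool from outside, world axes, zero at the start; "wrist_torque": the same for the moment, N m; "opening": finger opening in m; "gripper_force": force on a finger pad.
Only numpy, scipy, OpenCV 4.12 (cv2) and the standard library are available. Lean on these libraries where they do the work, as an engineer would, in place of code of your own. Each camera call takes 0.05 s, during which the arm holds its last target. There are 200 camera calls.

## Task

The plaster casting mould standing in the ratchet clamp on the right of the bench is ready to be opened, so free it. With the fingertips press down the rolled end of the release lever on the sliding jaw and, keeping it down, push the jaw back along its bar, away from the mould, all the way to the end stop, then lift off so that the lever springs up again. Nothing is to be picked up: leave both mould halves standing just as they are, and leave the cups, tools and clay around the clamp alone.

Things in the scene. Friction and masses are not known exactly. Their poses are not given: they have to be found in the camera images.
- clamp: bench-mounted ratchet clamp. Bed: two plywood strips, 341 x 150 mm, top 24 mm above the bench, a toothed steel bar between them. Origin: middle of the bed, at bench level. Its x axis runs along the bar: fixed jaw at the far (+x) end, then the mould (x = +46 to +138 mm), the sliding jaw, and the end stop (low grey block) near the robot-side (-x) end. Its place and yaw vary.
- jaw (a joint): sliding jaw, m along the bar: 0 clamped at the mould, growing as it moves away from the mould along the clamp's -x axis, 0.080 at the end stop. About 4.5 N of friction. The pawl blocks it after 2 mm unless the release lever is held down; if the lever is let go on the way, the next tooth (10 mm apart) catches it.
- release (a joint): release lever on the sliding jaw, rad: 0 up (pawl in the teeth), 0.36 fully down. The pawl is clear of the teeth above about 0.16; 0.25 to 0.30 is a good working depth. A spring returns it.
- release_top (a point): top of the lever's rolled end, the spot to press: a steel roll 12 mm thick, 30 mm long across the bar, 50 mm above the bench when up, in the gap between the jaw's pressure plate (80 mm high, 34 mm off towards the mould) and the thumb stop. Pressed 5 mm it clears the pawl, 8 to 9 mm is right, 11 mm is the limit (2 N at first, 5.5 N at 8 mm, 7 N at the limit); it swings up to 5 mm towards the mould.
- thumb_stop (a point): middle of the upright face of the thumb stop on the sliding jaw: a grey block 44 mm wide, 46 to 70 mm above the bench (this point 58 mm), facing the mould, 18 mm from the middle of the roll. A finger that holds the roll down and moves along the clamp's -x axis comes up against this face and pushes the jaw. Moves with the jaw.
- mould_half1: half of the plaster mould, on the side of the sliding jaw: 150 mm across the bar x 46 mm x 70 mm high, standing loose on the bed, its top 94 mm above the bench, with half of a round 48 mm pour hole in its top. Origin: on its underside, in the middle of the seam between the halves. About 0.5 kg.
- mould_half2: the other half of the mould, the same size, on the side of the fixed jaw. Origin: on its underside, in the middle of the seam.
- cup_a: small unglazed clay cup, 66 mm across, 48 mm high, upright on the bench on the clamp's left side, nearer the robot. Origin: centre of its underside.
- cup_b: small unglazed clay cup, 66 mm across, 52 mm high, upright on the bench on the clamp's left side, farther from the robot. Origin: centre of its underside.
- stamp: turned wooden stamp, 24 mm across, 62 mm high, upright on the bench on the clamp's right side, beside the mould. Origin: centre of its underside.
- rib: flat kidney-shaped rib, 43 x 92 x 8 mm, lying on the bench on the clamp's right side. Origin: centre of its underside.
- clay_ball: ball of wedged clay, 65 mm across, on the bench on the clamp's right side, near its end stop. Origin: centre of its underside.

How it is judged:
By the outcome, as a careful person would: the job done as asked, in the order asked, and still so for the second after the job is handed in, with the robot touching nothing.
It also fails if it takes over 38 s, if anything falls off the work surface, if the arm or the gripper's body presses on something with over 40 N, if the wrist force passes 120 N, or if a joint passes its speed limit or range.

## Working session

There is one attempt and no reset: what is moved stays moved. The work goes in short steps, Python scripts to look and compute and a tool call to move; the robot and the scene stay as the last step left them, time stands still between calls to the robot, and variables do not carry over. Pictures are saved under pics/ and viewed, at most 10 in all, crops included, and the job is handed in when it is done.

Besides the shell and the picture viewer there is one more tool, called after "Emit:" by a JSON object that holds its "api" and its "payload". move_arm: Moves the arm, as the interface text tells. Its arguments: {"type":"object","properties":{"deltas":{"type":"array","items":{"type":"number"}},"squeeze":{"type":"number"}},"required":["deltas"]}

```bash
mkdir -p pics; cat > h.py <<'E'
import numpy as np, cv2
from scipy.spatial.transform import Rotation as Ro
from plant import robot
def cam(name):
    s=robot.read_state(); p,d=robot.read_camera(name); m=robot.camera_model(name)
    K=np.array(m["K"])
    if name=="wrist":
        T=np.array(m["tool_from_camera"]); W=np.eye(4); W[:3,:3]=Ro.from_rotvec(s["orientation"]).as_matrix(); W[:3,3]=s["tool_pos"]; C=W@T
    else:
        R=np.array(m["R"]);C=np.eye(4);C[:3,:3]=R.T;C[:3,3]=-R.T@np.array(m["t"])
    v,u=np.mgrid[:480,:640]
    P=np.stack([(u-K[0,2])/K[0,0]*d,(v-K[1,2])/K[1,1]*d,d],-1)@C[:3,:3].T+C[:3,3]
    P[d==0]=np.nan
    return p,d,P
def save(p,n): cv2.imwrite("pics/"+n,p[:,:,::-1])
E
python3 - <<'E'
from h import *
np.set_printoptions(precision=4,suppress=True)
s=robot.read_state();print(s["tool_pos"],Ro.from_rotvec(s["orientation"]).as_matrix(),s["t"])
for c in ("top","wrist"):
    p,d,P=cam(c);save(p,c+"0.png");np.save(c+"P.npy",P)
    for l in ("clamp","release_top","thumb_stop","mould_half1","cup_a","clay_ball","stamp"):
        print(c,l,[(r["uv"],round(r["confidence"],2),P[int(r["uv"][1]),int(r["uv"][0])]) for r in robot.recognise(c,l)[:2]])
E
```

```text
[ 0.172  -0.5743  0.2286] [[ 0.958   0.2867 -0.0003]
 [ 0.2867 -0.958   0.0018]
 [ 0.0002 -0.0019 -1.    ]] 0.0
top clamp [([300.5, 294.7], 0.73, array([ 0.4655, -0.3336,  0.0295]))]
top release_top [([301.7, 268.0], 0.92, array([ 0.5029, -0.3348,  0.0408]))]
top thumb_stop [([375.4, 290.1], 0.65, array([ 0.4738, -0.447 ,  0.0034])), ([305.0, 261.9], 0.6, array([ 0.5123, -0.3406,  0.049 ]))]
top mould_half1 [([310.4, 202.7], 0.91, array([ 0.5943, -0.3472,  0.0751])), ([313.2, 170.6], 0.78, array([ 0.6368, -0.351 ,  0.0918]))]
top cup_a [([221.5, 284.0], 0.77, array([ 0.4807, -0.2138,  0.0084])), ([304.1, 263.0], 0.3, array([ 0.51  , -0.3391,  0.0431]))]
top clay_ball [([378.5, 365.7], 0.87, array([ 0.3651, -0.4451,  0.0565]))]
top stamp [([377.1, 224.4], 0.8, array([ 0.566 , -0.4445,  0.0596])), ([222.6, 285.6], 0.62, array([ 0.4794, -0.215 ,  0.0057]))]
wrist clamp []
wrist release_top []
wrist thumb_stop []
wrist mould_half1 []
wrist cup_a []
wrist clay_ball []
wrist stamp []
```

```bash
python3 - <<'E'
from h import *
p=cv2.imread("pics/top0.png");P=np.load("topP.npy")
cv2.imwrite("pics/topc.png",cv2.resize(p[130:400,180:440],None,fx=2.2,fy=2.2,interpolation=cv2.INTER_CUBIC))
# yaw from mould top (z~0.094)
m=(abs(P[...,2]-0.094)<0.008)&(P[...,0]>0.5)&(P[...,0]<0.75)&(abs(P[...,1]+0.35)<0.12)
r=cv2.minAreaRect(P[m][:,:2].astype(np.float32)*1000);print(r,cv2.boxPoints(r))
b=(abs(P[...,2]-0.024)<0.006)&(abs(P[...,1]+0.35)<0.11)&(P[...,0]>.3)&(P[...,0]<.75)
print(cv2.minAreaRect(P[b][:,:2].astype(np.float32)*1000))
E
```

```text
((611.9055786132812, -350.97235107421875), (149.9005584716797, 93.11883544921875), 82.93372344970703) [[ 556.4796  -419.62573]
 [ 648.8911  -431.081  ]
 [ 667.33154 -282.31897]
 [ 574.92004 -270.8637 ]]
((520.0745239257812, -344.47906494140625), (211.9390106201172, 357.39569091796875), 86.8490219116211)
```

View pics/topc.png

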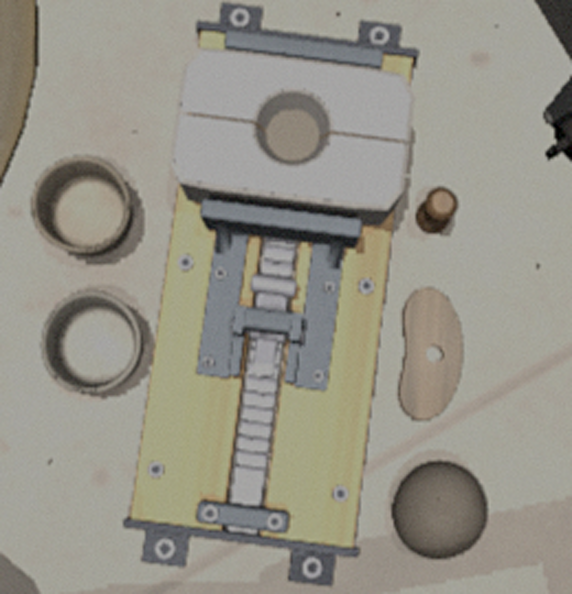

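The crop shows the clamp with the roll near crop pixel (273,287), the thumb stop at (268,323) and a free gap between plate and stop. I'll go above the roll, turn the closing line along the bar and shut the fingers, so the pair is thick enough to hold the roll while it pushes the stop.

Emit:
{"api": "move_arm", "payload": {"deltas": [0.05,-0.016,0,0,0,-0.15,0,0.1,-0.032,0,0,0,-0.3,0,0.15,-0.048,0,0,0,-0.45,0,0.2,-0.064,0,0,0,-0.6,0,0.25,-0.08,0,0,0,-0.75,0,0.3,-0.096,0,0,0,-0.9,0,0.35,-0.112,0,0,0,-1.03,0,0.393,-0.128,0.01,0,0,-1.155,0,0.393,-0.128,0.02,0,0,-1.155,0,0.393,-0.128,0.02,0,0,-1.155,0], "squeeze": 10}}

```text
t: 2.05
tool_pos: [0.511, -0.3393, 0.2083]
orientation: [-2.355, -2.076, 0.001]
force: [0.6, 0.1, -0.7]
opening: 0.001
gripper_force: 0.0
```

```bash
python3 - <<'E'
from h import *
np.set_printoptions(precision=4,suppress=True)
s=robot.read_state();print(s["tool_pos"],Ro.from_rotvec(s["orientation"]).as_matrix(),s["t"],s["force"],s["opening"])
p,d,P=cam("wrist");save(p,"wrist1.png");np.save("wP.npy",P)
for l in ("release_top","thumb_stop","mould_half1"):
    print(l,[(r["uv"],round(r["confidence"],2),P[int(r["uv"][1]),int(r["uv"][0])]) for r in robot.recognise("wrist",l)[:2]])
print(robot.camera_model("wrist"))
E
```

```text
[ 0.511  -0.3393  0.2083] [[ 0.1255  0.9921 -0.0022]
 [ 0.9921 -0.1255  0.0011]
 [ 0.0008 -0.0023 -1.    ]] 2.05 [ 0.6462  0.0578 -0.7457] 0.0009887476142892337
release_top [([314.3, 221.9], 0.73, array([ 0.5042, -0.3335,  0.0411]))]
thumb_stop [([323.2, 221.9], 0.76, array([ 0.5115, -0.3326,  0.0504]))]
mould_half1 [([510.7, 223.3], 0.81, array([ 0.6354, -0.341 ,  0.0947])), ([435.8, 202.5], 0.57, array([ 0.5869, -0.3207,  0.0951]))]
{'K': array([[414.1695,   0.    , 322.0877],
       [  0.    , 414.1695, 242.7722],
       [  0.    ,   0.    ,   1.    ]]), 'tool_from_camera': array([[-0.0005, -0.9707, -0.2404,  0.0671],
       [ 1.    , -0.0003, -0.0005, -0.0005],
       [ 0.0004, -0.2404,  0.9707, -0.1564],
       [ 0.    ,  0.    ,  0.    ,  1.    ]])}
```

View pics/wrist1.png

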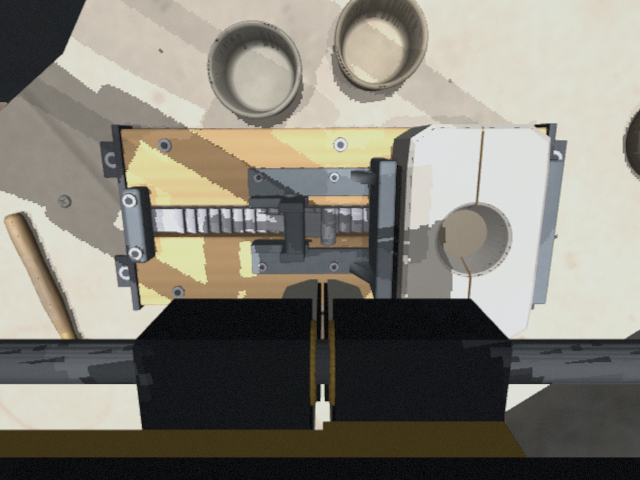

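The wrist view shows the roll at about (328,225), the thumb stop at columns 285–308, the plate at columns 370–395, and the shut fingertips about 34 mm thick along the bar. Next I'll take a height profile along the bar.

```bash
python3 - <<'E'
from h import *
np.set_printoptions(precision=4,suppress=True)
P=np.load("wP.npy"); a=np.radians(-7.1); ex=np.array([np.cos(a),np.sin(a)]); ey=np.array([-ex[1],ex[0]])
s=robot.read_state(); o=np.array(s["tool_pos"][:2])
Q=P[:300].reshape(-1,3);Q=Q[~np.isnan(Q[:,0])]; X=(Q[:,:2]-o)@ex; Y=(Q[:,:2]-o)@ey
# lateral extents
for n,c in (("roll",(abs(X)<.02)&(abs(Q[:,2]-.047)<.006)),("stop",(X<0)&(X>-.06)&(abs(Q[:,2]-.068)<.006)),("plate",(X>.02)&(X<.07)&(abs(Q[:,2]-.08)<.005)),("mould",(X>.04)&(abs(Q[:,2]-.095)<.005))):
    c&=abs(Y)<.09
    print(n,c.sum(),np.percentile(X[c],[1,50,99])*1e3,np.percentile(Y[c],[1,50,99])*1e3)
c0=np.median(Y[(X<0)&(X>-.06)&(abs(Q[:,2]-.068)<.006)&(abs(Y)<.09)])
for x in np.arange(-.05,.06,.003):
    for_ = (abs(X-x)<.0015)&(abs(Y-c0)<.01)
    print(round(x*1e3), for_.sum(), np.percentile(Q[for_,2],[5,50,95])*1e3 if for_.any() else "")
E
```

```text
roll 854 [-17.3255   0.4902   8.7301] [-15.6385   4.3364  25.4722]
stop 1321 [-31.9866 -22.0312 -14.6524] [-17.6939   4.7863  25.5997]
plate 3603 [37.2734 45.6198 56.1095] [-41.9023  10.3665  70.4999]
mould 20133 [ 54.3807  98.5244 143.9566] [-36.9119  31.6074  77.0875]
-50 78 [19.809  29.135  30.6356]
-47 91 [18.1438 29.9411 31.7487]
-44 81 [18.9134 31.1539 32.6491]
-41 86 [20.4696 32.3166 33.8249]
-38 70 [21.811  33.6593 34.7141]
-35 71 [32.5327 35.1839 36.3506]
-32 41 [35.0136 37.0425 38.2951]
-29 36 [68.0957 69.4293 71.2737]
-26 114 [69.8886 71.0716 72.2157]
-23 113 [70.1889 71.2199 72.7243]
-20 111 [70.3071 71.2733 72.2909]
-17 119 [ 69.4786  71.068  213.7446]
-14 265 [ 20.6363  66.6565 218.3432]
-11 215 [ 19.3544 204.6415 218.6193]
-8 251 [ 19.2371 201.6725 218.5063]
-5 265 [ 19.5959 201.3373 219.1411]
-2 225 [ 20.2996  50.6559 217.9112]
1 243 [ 49.5776 201.5274 219.1162]
4 236 [ 50.2279 203.2891 218.5171]
7 224 [ 48.4052 203.5644 218.3452]
10 191 [ 18.4223 206.1343 219.22  ]
13 163 [ 15.718   25.6023 219.227 ]
16 96 [10.8173 20.034  22.1213]
19 101 [ 9.9203 22.5339 23.9253]
22 80 [11.0444 24.0641 25.4081]
25 97 [10.4654 19.8277 21.4883]
28 90 [ 9.9385 21.731  23.4989]
31 91 [11.3283 23.3664 24.7844]
34 85 [10.5427 19.6826 24.9736]
37 346 [19.6199 53.8466 81.162 ]
40 129 [79.8009 81.287  82.3028]
43 118 [80.4957 81.471  82.7363]
46 123 [80.2469 81.3217 82.4776]
49 93 [77.723  79.9525 81.8426]
52 102 [77.0017 78.2518 79.1962]
55 273 [75.9286 91.5466 94.9637]
58 135 [93.9472 95.3477 96.4015]
```

Emit:
{"api": "move_arm", "payload": {"deltas": [0.0045,0.007,0.03,0,0,0,0,0.0045,0.007,0.07,0,0,0,0,0.0045,0.007,0.11,0,0,0,0,0.0045,0.007,0.135,0,0,0,0,0.0045,0.007,0.142,0,0,0,0,0.0045,0.007,0.142,0,0,0,0]}}

```text
t: 3.0
tool_pos: [0.5193, -0.3366, 0.0683]
orientation: [2.356, 2.077, 0.0]
force: [-1.0, 1.0, 0.3]
opening: 0.0003
gripper_force: 0.0
```

```bash
python3 - <<'E'
from h import *
p,d,P=cam("wrist");save(p,"wrist2.png")
s=robot.read_state();print(s["tool_pos"],s["force"])
E
```

```text
[ 0.51986261 -0.33681185  0.06916433] [-0.11354518  0.4820284   0.29671788]
```

View pics/wrist2.png

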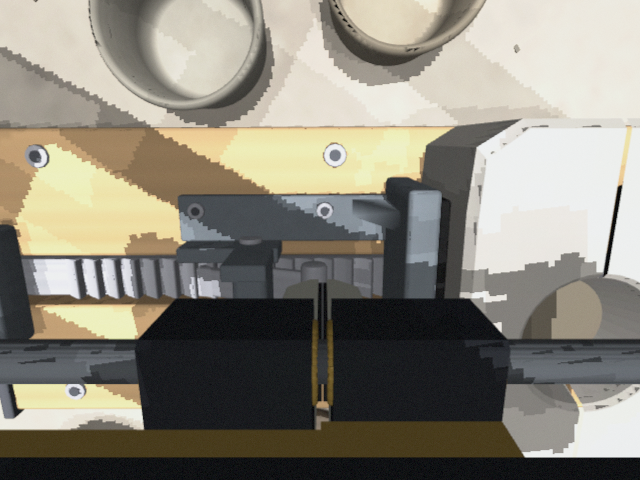

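The fingers sit in the gap between the stop (edge at column ~275) and the plate (~388), over the roll (~315). Now I'll press in steps.

Emit:
{"api": "move_arm", "payload": {"deltas": [0,0,0.007,0,0,0,0,0,0,0.011,0,0,0,0,0,0,0.014,0,0,0,0,0,0,0.014,0,0,0,0]}}

```text
t: 3.55
tool_pos: [0.5208, -0.3367, 0.0549]
orientation: [2.353, 2.076, 0.001]
force: [3.8, -1.0, 5.1]
opening: 0.0004
gripper_force: 2.6
```

Emit:
{"api": "move_arm", "payload": {"deltas": [0,0,0.001,0,0,0,0,0,0,0.0025,0,0,0,0,0,0,0.0025,0,0,0,0]}}

```text
t: 3.92
tool_pos: [0.5209, -0.3367, 0.0527]
orientation: [2.353, 2.076, 0.002]
force: [3.9, -0.8, 6.3]
opening: 0.0004
gripper_force: 3.0
```

Emit:
{"api": "move_arm", "payload": {"deltas": [0,-0.002,0,0,0,0,0,0,-0.005,0,0,0,0,0,0,-0.008,0,0,0,0,0,0,-0.012,0,0,0,0,0,0,-0.016,0,0,0,0,0,0,-0.02,0,0,0,0,0]}}

```text
t: 4.68
tool_pos: [0.5011, -0.3343, 0.0529]
orientation: [2.353, 2.076, 0.002]
force: [4.7, -0.9, 6.8]
opening: 0.0004
gripper_force: 3.1
```

Emit:
{"api": "move_arm", "payload": {"deltas": [0,-0.005,0,0,0,0,0,0,-0.01,0,0,0,0,0,0,-0.015,0,0,0,0,0,0,-0.02,0,0,0,0,0,0,-0.025,0,0,0,0,0,0,-0.03,0,0,0,0,0,0,-0.035,0,0,0,0,0,0,-0.04,0,0,0,0,0,0,-0.045,0,0,0,0,0,0,-0.05,0,0,0,0,0,0,-0.055,0,0,0,0,0]}}

```text
t: 6.05
tool_pos: [0.4465, -0.3276, 0.0528]
orientation: [2.353, 2.076, 0.002]
force: [3.8, -0.4, 5.9]
opening: 0.0003
gripper_force: 3.1
```

Emit:
{"api": "move_arm", "payload": {"deltas": [0,-0.003,0,0,0,0,0,0,-0.006,0,0,0,0,0,0,-0.008,0,0,0,0,0,0,-0.01,0,0,0,0,0,0,-0.01,0,0,0,0,0]}}

```text
t: 6.68
tool_pos: [0.4366, -0.3263, 0.0528]
orientation: [2.353, 2.076, 0.001]
force: [4.1, -0.6, 6.8]
opening: 0.0007
gripper_force: 3.1
```

Emit:
{"api": "move_arm", "payload": {"deltas": [0,-0.001,0,0,0,0,0,0,-0.002,0,0,0,0,0,0,-0.003,0,0,0,0,0,0,-0.003,0,0,0,0,0]}}

```text
t: 7.18
tool_pos: [0.4339, -0.326, 0.0528]
orientation: [2.352, 2.076, 0.002]
force: [4.8, -0.9, 6.1]
opening: 0.0003
gripper_force: 4.2
```

Emit:
{"api": "move_arm", "payload": {"deltas": [0,-0.001,0,0,0,0,0,0,-0.002,0,0,0,0,0,0,-0.002,0,0,0,0,0]}}

```text
t: 7.55
tool_pos: [0.4337, -0.326, 0.053]
orientation: [2.35, 2.073, 0.005]
force: [15.7, -3.1, -1.6]
opening: 0.0003
gripper_force: 8.9
```

```bash
python3 - <<'E'
from h import *
p,d,P=cam("wrist");save(p,"wrist3.png")
s=robot.read_state();print(s["tool_pos"],s["force"])
E
```

```text
[ 0.43373775 -0.32597623  0.05297043] [15.17500907 -2.82651964 -1.65288535]
```

View pics/wrist3.png

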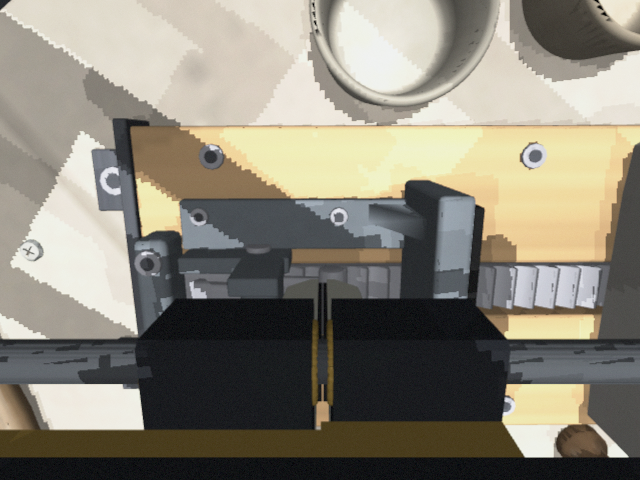

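The jaw is against the end-stop block (column ~180), and the force rose to 15 N. I'll ease off slightly and lift straight up.

Emit:
{"api": "move_arm", "payload": {"deltas": [0,0.002,0,0,0,0,0,0,0.0025,-0.004,0,0,0,0,0,0.003,-0.012,0,0,0,0,0,0.003,-0.03,0,0,0,0,0,0.003,-0.06,0,0,0,0,0,0.003,-0.1,0,0,0,0,0,0.003,-0.14,0,0,0,0,0,0.003,-0.15,0,0,0,0,0,0.003,-0.15,0,0,0,0]}}

```text
t: 8.72
tool_pos: [0.4329, -0.3251, 0.2012]
orientation: [2.356, 2.078, -0.0]
force: [-0.9, 0.6, 0.2]
opening: 0.0005
gripper_force: 0.0
```

```bash
python3 - <<'E'
from h import *
np.set_printoptions(precision=4,suppress=True)
p,d,P=cam("wrist");save(p,"wrist4.png")
s=robot.read_state();print(s["tool_pos"],s["force"])
a=np.radians(-7.1); ex=np.array([np.cos(a),np.sin(a)]); ey=np.array([-ex[1],ex[0]])
o=np.array([.511,-.3393]);c0=.0045
Q=P[:275].reshape(-1,3);Q=Q[~np.isnan(Q[:,0])]; X=(Q[:,:2]-o)@ex; Y=(Q[:,:2]-o)@ey
for x in np.arange(-.125,-.02,.003):
    f=(abs(X-x)<.0015)&(abs(Y-c0)<.01)&(Q[:,2]<.12)
    print(round(x*1e3), f.sum(), np.percentile(Q[f,2],[50,95])*1e3 if f.any() else "")
m=(abs(Q[:,2]-.095)<.005)&(abs(Y)<.09);print(np.percentile(X[m],1) if m.any() else 0)
P=cam("top")[2]
m=(abs(P[...,2]-0.094)<0.008)&(P[...,0]>0.5)&(P[...,0]<0.75)&(abs(P[...,1]+0.35)<0.12)
print(cv2.minAreaRect(P[m][:,:2].astype(np.float32)*1000))
E
```

```text
[ 0.4324 -0.3247  0.1999] [ 0.1763  0.2439 -1.1499]
-125 79 [30.1663 32.0613]
-122 88 [31.8176 33.8465]
-119 79 [33.1391 34.8681]
-116 68 [34.5062 35.9593]
-113 67 [35.8921 38.2971]
-110 4 [38.4523 38.7052]
-107 94 [70.6507 72.0345]
-104 118 [71.0531 72.4191]
-101 115 [71.2716 72.3897]
-98 109 [71.3085 72.3795]
-95 175 [68.0898 71.3229]
-92 116 [39.2042 40.8105]
-89 112 [40.618  41.8485]
-86 116 [41.8252 43.0683]
-83 91 [42.8787 46.5512]
-80 108 [49.4118 51.2591]
-77 103 [50.9842 52.2414]
-74 106 [50.839  51.8284]
-71 83 [48.4362 50.0611]
-68 98 [24.0685 25.3348]
-65 72 [19.5467 20.8046]
-62 95 [21.1817 23.1161]
-59 97 [23.4944 25.0536]
-56 73 [19.8248 24.7629]
-53 95 [20.8026 22.6063]
-50 96 [23.1696 24.5566]
-47 76 [23.6955 25.1225]
-44 106 [20.4011 68.0675]
-41 363 [69.4048 81.7356]
-38 123 [81.3863 82.5751]
-35 123 [81.3535 82.3785]
-32 108 [81.0463 82.324 ]
-29 112 [78.3118 79.5297]
-26 38 [77.9647 79.1573]
-23 0 
0.054129165063117296
((611.7312622070312, -350.9234313964844), (150.06898498535156, 93.0729751586914), 82.83015441894531)
```

View pics/wrist4.png

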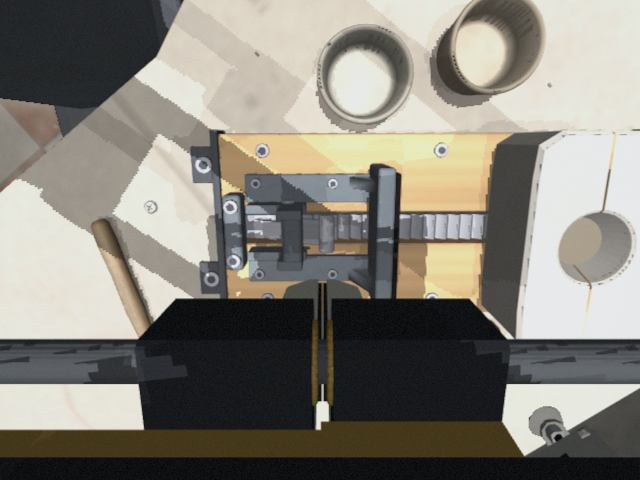

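The picture shows the jaw against the end stop (columns ~235–245), having moved about 79–80 mm. The roll is back up at 50 mm (327,235), and the mould hasn't moved.

```bash
python3 -c "
from plant import robot
print(robot.close_job())"
```

```text
the job is handed in; nothing more can be done
None
```

The sliding jaw is back against the end stop, the release lever has sprung up again, and both mould halves stand unmoved; the job is handed in.

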